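# Move the engraved vases to the polishing rack in reverse order

## Task

Move all four little metal vases from the pale wooden rack to the grey rack, one in each compartment and in reverse order: the vase that stood at the left end of the wooden rack goes to the right end of the grey rack, the next one beside it, and so on, so that the row ends up mirrored. Stand each vase upright in the middle of its white disc, let go of it, and neither tip any vase over nor push the hammer, the jar or the copper bowl about.

Things in the scene. Friction and masses are not known exactly. Their poses are not given: they have to be found in the camera images.
- vase_green_mid (a point): Centre (half-way up, on the axis) of the small silver-metal vase with green lid and green belly band; loose, about 0.25 kg, 90 mm tall, round. Flat foot 40 mm across, narrow waist, straight belly 42 mm across from 32 to 56 mm above the underside (grip it here), neck 22 mm and lid 27 mm across. The point is 45 mm above its underside. At the start it stands on the pad of its own colour.
- vase_blue_mid (a point): Centre (half-way up, on the axis) of the small silver-metal vase with blue lid and blue belly band; loose, about 0.25 kg, 90 mm tall, round. Flat foot 40 mm across, narrow waist, straight belly 42 mm across from 32 to 56 mm above the underside (grip it here), neck 22 mm and lid 27 mm across. The point is 45 mm above its underside. At the start it stands on the pad of its own colour.
- vase_red_mid (a point): Centre (half-way up, on the axis) of the small silver-metal vase with red lid and red belly band; loose, about 0.25 kg, 90 mm tall, round. Flat foot 40 mm across, narrow waist, straight belly 42 mm across from 32 to 56 mm above the underside (grip it here), neck 22 mm and lid 27 mm across. The point is 45 mm above its underside. At the start it stands on the pad of its own colour.
- vase_yellow_mid (a point): Centre (half-way up, on the axis) of the small silver-metal vase with yellow lid and yellow belly band; loose, about 0.25 kg, 90 mm tall, round. Flat foot 40 mm across, narrow waist, straight belly 42 mm across from 32 to 56 mm above the underside (grip it here), neck 22 mm and lid 27 mm across. The point is 45 mm above its underside. At the start it stands on the pad of its own colour.
- pad_green: Round green pad, 60 mm across, 3 mm thick, fixed in one compartment of the pale wooden rack; it stays put and so marks where the green-lidded vase stood at the start. Origin at the centre of its underside, 8 mm above the bench; its top is 11 mm above the bench.
- pad_blue: Round blue pad, 60 mm across, 3 mm thick, fixed in one compartment of the pale wooden rack; it stays put and so marks where the blue-lidded vase stood at the start. Origin at the centre of its underside, 8 mm above the bench; its top is 11 mm above the bench.
- pad_red: Round red pad, 60 mm across, 3 mm thick, fixed in one compartment of the pale wooden rack; it stays put and so marks where the red-lidded vase stood at the start. Origin at the centre of its underside, 8 mm above the bench; its top is 11 mm above the bench.
- pad_yellow: Round yellow pad, 60 mm across, 3 mm thick, fixed in one compartment of the pale wooden rack; it stays put and so marks where the yellow-lidded vase stood at the start. Origin at the centre of its underside, 8 mm above the bench; its top is 11 mm above the bench.
- wood_rack: Pale wooden rack where the vases start, one per compartment on coloured pads; the nearer or the farther rack. Floor 8 mm high. 96 x 326 mm, fixed; rims and dividers 14 mm high. Row of 4 compartments along its own y, centres at y = -117, -39, 39, 117 mm, x = 0. Origin: centre of its underside, on the bench; z up, +y to the robot's left within 6 degrees. 
- grey_rack: Grey rack, empty at the start, the nearer or the farther. 96 x 326 mm, fixed; rims and dividers 14 mm high. Row of 4 compartments along its own y, centres at y = -117, -39, 39, 117 mm, x = 0. Origin: centre of its underside, on the bench; z up, +y to the robot's left within 6 degrees. In each compartment, centred, a fixed white disc 60 mm across, top 10 mm above the bench, for a vase to stand on.
- hammer: Bystander: loose hammer, 240 mm long, lying on the bench to the robot's left of the racks, head away from the robot. Leave it alone.
- paste_jar: Bystander: loose jar with black lid, 56 mm across, 60 mm tall, on the bench to the robot's right of the racks; origin at the centre of its underside. Leave it alone.
- bowl: Bystander: loose copper bowl, 110 mm across, 50 mm tall, on the bench to the robot's right of the racks; origin at the centre of its underside. Leave it alone.
Mind the look-alikes: they are no part of the job. Leave any purple or turquoise look-alike of the part that bears vase_green_mid alone.

How it is judged:
By the outcome, as a careful person would: the job done as asked, in the order asked, and still so for the second after the job is handed in, with the robot touching nothing.
It also fails if it takes over 102 s, if anything falls off the work surface, if the arm or the gripper's body presses on something with over 40 N, if the wrist force passes 120 N, or if a joint passes its speed limit or range.

## Robot

A 6-joint arm with a two-finger parallel gripper is mounted at the origin on the work surface. World frame = base frame: x ahead of the robot, y to its left, z up, the work surface at z = 0. Lengths are in mm, angles in degrees, forces in N, time in s.
With the tool pointing down it reaches from about 300 to 850 mm from the base axis. Payload 4.2 kg.
Tool frame: the origin (TCP) lies between the finger pads; the fingertips stand 19 mm ahead of it and the grasp point (between the pads) is the TCP (env.tips_ahead is the distance from the TCP to the fingertips, in mm); z points along the fingers, y is the direction in which the jaws open and shut (so a half turn about z gives the same grasp; the last joint's range is limited). The gripper opens to 91 mm and grips with 3 to 60 N. Pads are 32 mm wide; open, the fingers measure 118 mm over their backs; the gripper's body (76 mm by 178 mm) begins 60 mm behind the grasp point.
Start: joints at [-64.4, 18.312, 89.639, -0, 72.044, -1.146], TCP at [258.773, -513.496, 232.976] pointing down, gripper open.
Joint ranges: [-177.97, 177.97], [-48.28, 115.42], [12.27, 149.76], [-77.06, 257.06], [2.81, 150.46], [-146.56, 146.56]. Speed limits (degrees/s): [147.25, 147.25, 180, 180, 180, 180].

## Interface

Orientations are given as [roll, pitch, yaw] about the fixed x, y, z axes, in that order (R = Rz(yaw) Ry(pitch) Rx(roll)).
In Python, from workcell import telemetry, viewer, job_done, env gives the robot as it stands. The module is installed in compiled form; this text tells all that it offers.
- The arm moves only by the shell command python3 -m jog 'ROWS' [FORCE]. ROWS is JSON, a list of rows, each a list of 3 entries, a list of its own where there are three numbers: the shift along the tool's x, y, z in cm, then the turn about the tool's z in degrees, then the opening, from 0 (shut) to 1 (fully open). A call has 1 to 10 rows; each row shifts and turns the pose as measured when the row begins, along the tool's axes as they then stand; what a row does not reach is not made up. A row lasts 1/8 s, in which the tool goes at most 62.5 mm and 10.7 degrees, less where a joint would pass 70% of its speed; a pose out of reach is approached as far as the arm can. A call is refused whole if a number of a shift passes 6.25 or a number of a turn 10.7, either way. A call with a gripper value outside its range is refused whole. The fingers move at their own pace and stop on an object; FORCE is the grip in N (left out, the last holds). Time passes only in rows, so rows that do not move let the fingers close. It gives the time, the measured TCP pose, the force and the opening at its end, in the units of the state.
- telemetry.state(): the state, without advancing time (a new reading comes with each control period).
- viewer.grab_frame(name): name is "scene" or "top" or "wrist"; returns a dict with "color" (384x512x3 uint8, red, green, blue), "K" (3x3 intrinsics, pixels), "k1" (the pictures are not rectified: a ray, as slopes to the right and down, at radius r is drawn at 1 + k1 r^2 times it, then the intrinsics apply), "rvec" (rotation vector, rad) and "tvec" (3), from world to camera coordinates, as OpenCV has them. Camera axes: x right, y down, z forward; pixel columns grow to the right and rows downward; lengths in mm; the calibration is good to about 2 mm. A picture is of the moment at which its call begins. There is no depth.
- job_done(): hands the job in, once; it reports no verdict.
The state is a dict: "time_s": time; "qpos": joint angles; "qvel": joint speeds; "effort": joint torques, N m; "ee_pos": TCP position; "ee_rot": TCP orientation; "force": force on the tool from outside, world axes, zero at the start; "torque": the same for the moment, N m; "gripper_width": finger opening in mm.
Only numpy, scipy, OpenCV 4.12 (cv2) and the standard library are available. Lean on these libraries where they do the work, as an engineer would, in place of code of your own. Each camera call takes 0.05 s, during which the arm holds its last target. There are 200 camera calls.

## Working session

There is one attempt and no reset: what is moved stays moved. The work goes in short steps, Python scripts to look and compute and a shell command to move; the robot and the scene stay as the last step left them, time stands still between calls to the robot, and variables do not carry over. Pictures are saved under pics/ and viewed, about 12 in all and at most 16, crops included, and the job is handed in when it is done.

```bash
mkdir -p pics
cat > h.py <<'E'
import numpy as np, cv2
from workcell import telemetry, viewer, env
def grab(n):
    f=viewer.grab_frame(n); return f
def save(f,name,crop=None,s=1):
    im=f["color"][:,:,::-1]
    if crop: im=im[crop[1]:crop[3],crop[0]:crop[2]]
    cv2.imwrite("pics/"+name,cv2.resize(im,None,fx=s,fy=s,interpolation=cv2.INTER_CUBIC))
def ray(f,uv,z):
    K=np.array(f["K"]);R=cv2.Rodrigues(np.array(f["rvec"],float))[0];t=np.array(f["tvec"],float).ravel()
    d=np.linalg.inv(K)@[uv[0],uv[1],1]; x=d[:2].copy()
    for _ in range(20): x=d[:2]/(1+f["k1"]*(x@x))
    w=R.T@np.array([x[0],x[1],1]);c=-R.T@t
    return c+w*(z-c[2])/w[2]
def proj(f,P):
    K=np.array(f["K"]);R=cv2.Rodrigues(np.array(f["rvec"],float))[0];t=np.array(f["tvec"],float).ravel()
    p=R@np.array(P,float)+t;x=p[:2]/p[2];x=x*(1+f["k1"]*(x@x));return K[:2,:2]@x+K[:2,2]
E
python3 - <<'E'
from h import *
import pickle
for n in("top","scene"):
    f=grab(n);save(f,n+"0.png",s=1.5);pickle.dump(f,open(n+"0.pkl","wb"))
    R=cv2.Rodrigues(np.array(f["rvec"],float))[0];print(n,-R.T@np.array(f["tvec"]).ravel(),f["k1"])
print(telemetry.state())
E
```

```text
top [ 399.88088645   -7.03249152 1067.54153912] -0.12075960861347092
scene [1087.60769687 -262.1392555   852.78121366] 0.021248721329791154
{'time_s': 0.1, 'qpos': array([-6.44010191e+01,  1.83479894e+01,  8.96986600e+01, -4.33449398e-04,
        7.20427325e+01, -1.14523543e+00]), 'qvel': array([ 0.00220836, -0.13655636, -0.05850644,  0.07103673,  0.02397161,
        0.01874458]), 'effort': array([-1.89440698e-04, -4.13331985e+01, -2.32509881e+01,  7.28798518e-02,
        4.21507191e-02, -4.05427636e-05]), 'ee_pos': array([ 258.58281202, -513.11779694,  232.20932916]), 'ee_rot': array([-1.79910628e+02, -1.37441405e-03,  2.67443492e+01]), 'force': array([ 0.23222838, -0.19738567,  0.09314649]), 'torque': array([-0.03930467, -0.00596797,  0.04777425]), 'gripper_width': 91.32632573128414}
```

View pics/top0.png

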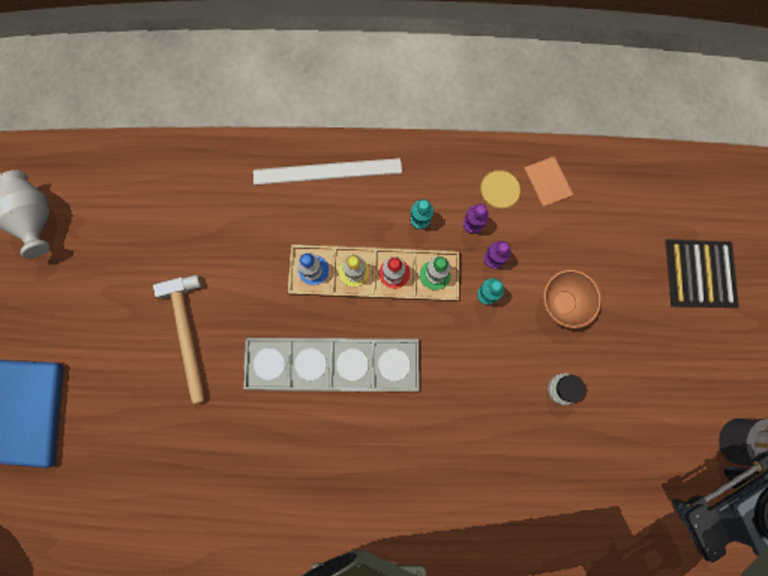

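View pics/scene0.png

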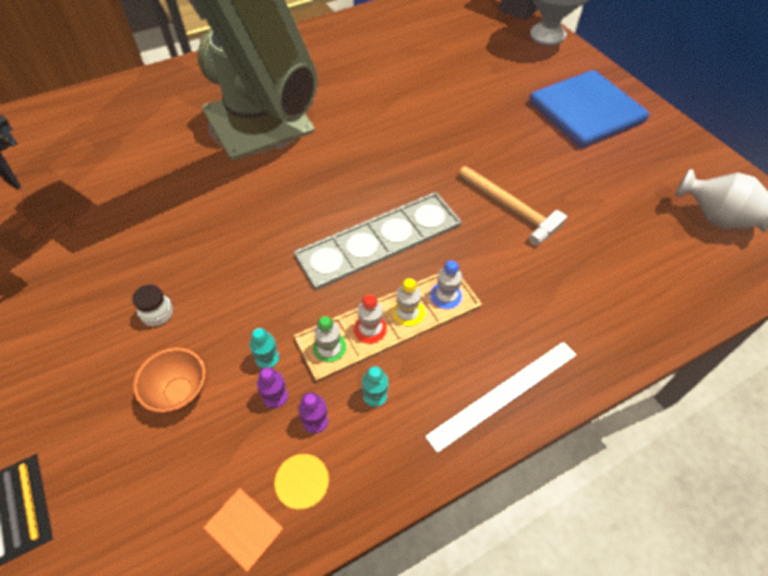

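Top view (+x up, +y left): the wooden rack is the farther one, with blue, yellow, red, green from the left. The grey rack is nearer and empty. On the grey rack the order must therefore be green, red, yellow, blue. Turquoise and purple look-alikes stand near the wooden rack's right end.

Run:
```python
from h import *
import pickle
T,S=[pickle.load(open(n+"0.pkl","rb")) for n in("top","scene")]
def blobs(f,m,box,amin):
    mm=np.zeros(m.shape,np.uint8);x0,y0,x1,y1=box;mm[y0:y1,x0:x1]=m[y0:y1,x0:x1]
    n,l,s,c=cv2.connectedComponentsWithStats(mm)
    return [(s[i,4],c[i]) for i in range(1,n) if s[i,4]>=amin]
hs=cv2.cvtColor(T["color"],cv2.COLOR_RGB2HSV)
w=((hs[...,1]<40)&(hs[...,2]>195)).astype(np.uint8)
b=sorted(blobs(T,w,(160,222,285,264),100),key=lambda x:x[1][0])
D=np.array([ray(T,c,10) for a,c in b]);print("discs",[a for a,_ in b],D.round(1).tolist())
print("steps",np.linalg.norm(np.diff(D[:,:2],axis=0),axis=1))
hs2=cv2.cvtColor(S["color"],cv2.COLOR_RGB2HSV)
w=((hs2[...,1]<60)&(hs2[...,2]>190)).astype(np.uint8)
for a,c in blobs(S,w,(195,125,310,195),60): print("scene disc",a,ray(S,c,10).round(1))
H={'blue':(105,125),'yellow':(22,35),'red':None,'green':(55,75)}
for n,hr in H.items():
    for nm,f,h,box in(("top",T,hs,(190,160,310,202)),("scene",S,hs2,(195,170,325,255))):
        m=(h[...,1]>150)&(h[...,2]>60)
        m&=((h[...,0]<5)|(h[...,0]>174)) if hr is None else (h[...,0]>=hr[0])&(h[...,0]<=hr[1])
        for a,c in blobs(f,m.astype(np.uint8),box,12): print(n,nm,a,c.round(1),"z95",ray(f,c,95).round(1)[:2],"z11",ray(f,c,11).round(1)[:2])
save(T,"topc.png",(155,155,320,270),4.5)
```

```text
discs [np.int32(336), np.int32(344), np.int32(346), np.int32(350)] [[462.7, 195.2, 10.0], [463.7, 117.1, 10.0], [464.6, 38.8, 10.0], [465.6, -39.1, 10.0]]
steps [78.11767305 78.27509552 77.95905079]
scene disc 2193 [467.2  63.9  10. ]
blue top 52 [204.8 173.1] z95 [642.2 119.1] z11 [663.2 130. ]
blue top 74 [213.9 181.3] z95 [620.4  93.8] z11 [639.5 102.5]
blue scene 21 [300.6 176.6] z95 [640.8 121.3] z11 [591.3 163.8]
blue scene 24 [300.2 202.4] z95 [707.2  77.4] z11 [665. 115.]
yellow top 39 [235.4 174.5] z95 [639.9  37.3] z11 [660.7  41.2]
yellow top 35 [243.1 183.4] z95 [616.2  16.4] z11 [634.9  18.4]
yellow scene 71 [272.6 189.6] z95 [641.8  37.4] z11 [592.3  70.6]
yellow scene 120 [274.6 211.1] z95 [698.8   9.5] z11 [655.7  39.7]
red top 65 [262.9 175.9] z95 [637.7 -35.8] z11 [658.2 -38.3]
red top 88 [263.8 184.9] z95 [613.2 -38.7] z11 [631.6 -41.5]
red scene 51 [246.5 200.7] z95 [639.7 -35.9] z11 [590.1 -10.8]
red scene 81 [247.1 222.8] z95 [695.7 -63.9] z11 [652.2 -42. ]
green scene 15 [216.5 213.5] z95 [ 637.9 -116.5] z11 [ 588.  -100.4]
green scene 15 [224.1 236.9] z95 [ 703.4 -128.1] z11 [ 660.8 -113.2]
```

View pics/topc.png

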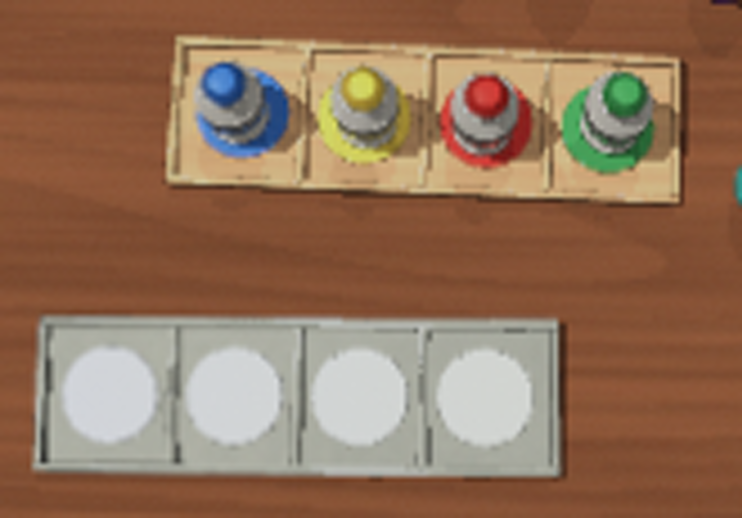

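```bash
python3 -m jog '[[[0,0,0],-10.7,1],[[0,0,0],-10.7,1],[[0,0,0],-10.7,1],[[0,0,0],-10.7,1],[[0,0,0],-10.7,1],[[0,0,0],-10.7,1]]' 25
```

```text
time_s: 0.85
ee_pos: [257.8, -511.5, 229.0]
ee_rot: [-179.8, -0.4, 91.5]
force: [-0.6, 0.4, -0.4]
gripper_width: 91.4
```

```bash
python3 -m jog '[[[5.2,3.2,0],0,1],[[5.2,3.2,0],0,1],[[5.2,3.2,0],0,1],[[5.2,3.2,0],0,1],[[5.2,3.2,0],0,1],[[5.2,3.2,0],0,1],[[5.2,3.2,0],0,1],[[5.2,3.2,0],0,1],[[5.2,3.2,0],0,1],[[5.2,3.2,0],0,1]]'
```

```text
time_s: 2.1
ee_pos: [569.8, 26.6, 228.6]
ee_rot: [-179.7, -0.5, 91.1]
force: [0.4, -0.2, 0.7]
gripper_width: 91.1
```

```bash
python3 -m jog '[[[0,0,0],0,1],[[0,0,0],0,1]]'
python3 - <<'E'
from h import *
import pickle
f=grab("wrist");pickle.dump(f,open("w0.pkl","wb"));save(f,"w0.png",s=1.5)
R=cv2.Rodrigues(np.array(f["rvec"],float))[0];print(-R.T@np.array(f["tvec"]).ravel(),R.round(2))
for p in[(642,120,11),(638,-117,11)]:print(proj(f,p))
E
```

```text
time_s: 2.35
ee_pos: [570.5, 29.9, 227.0]
ee_rot: [-179.6, -0.5, 91.4]
force: [0.3, 0.4, 0.1]
gripper_width: 91.1
[570.33323638 109.65786505 379.62103739] [[ 1.    0.03 -0.01]
 [ 0.03 -0.96  0.28]
 [-0.   -0.28 -0.96]]
[327.10848514  92.00858568]
[309.20281005 275.97916313]
```

View pics/w0.png

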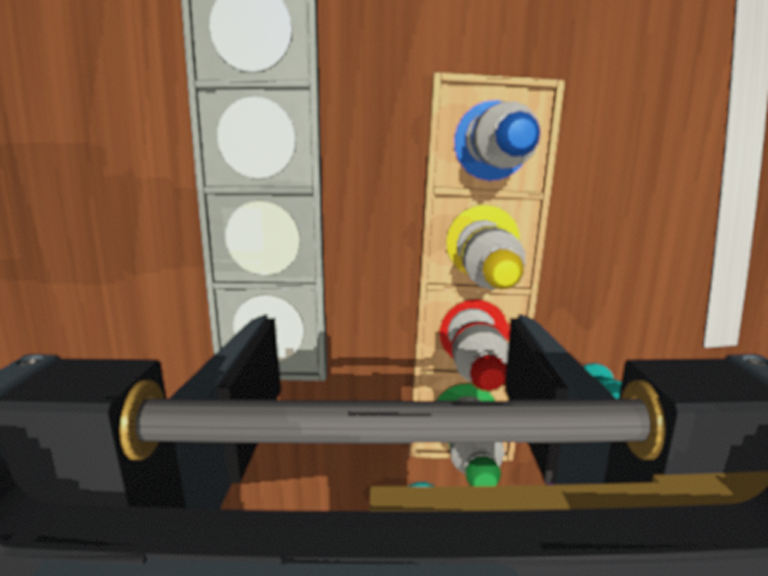

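Wrist view: image right is +x and up is +y. Lid centres are blue (518,133), yellow (503,268), red (489,373) and green (483,474), all in 1.5x pixels. Next I check these against the other two views.

Run:
```python
from h import *
import pickle
f=pickle.load(open("w0.pkl","rb"));T=pickle.load(open("top0.pkl","rb"))
for n,w,t in(("blue",(517,131),(222,83)),("yellow",(503,267),(362,89)),("red",(489,371),(488,94)),("green",(483,470),(625,94))):
    print(n,ray(f,np.array(w)/1.5,97).round(1)[:2],ray(T,np.array(t)/4.5+155,97).round(1)[:2])
hs=cv2.cvtColor(f["color"],cv2.COLOR_RGB2HSV)
m=((hs[...,0]>100)&(hs[...,0]<125)&(hs[...,1]>150)).astype(np.uint8);print(m[:,280:].sum())
for n,p in(("discs",[(250,30),(256,137),(262,237)]),): print([ray(f,np.array(q)/1.5,10).round(1)[:2].tolist() for q in p])
# wooden rack corners from wrist & top (rim top 14)
print("rack corners",[ray(f,np.array(q)/1.5,14).round(1)[:2].tolist() for q in[(435,74),(563,79)]],[ray(T,np.array(q)/4.5+155,14).round(1)[:2].tolist() for q in[(176,38),(168,184),(680,59),(680,203)]])
```

```text
blue [640.3 122. ] [640.9 120. ]
yellow [639.3  40.6] [638.8  37.1]
red [636.7 -31. ] [637.2 -37.3]
green [ 639.5 -109.8] [ 638.9 -118.3]
1051
[[461.8, 191.7], [463.2, 116.3], [464.4, 38.7]]
rack corners [[597.4, 163.7], [691.5, 163.7]] [[690.9, 162.1], [594.9, 162.4], [683.3, -163.5], [589.0, -162.5]]
```

```bash
python3 -m jog '[[[3,2.4,1],0.7,1],[[3,2.4,1],0.7,1],[[2.5,2.2,1],0,1],[[0,0,1],0,1],[[0,0,1],0,1],[[0,0,0],0,1]]'
```

```text
time_s: 3.15
ee_pos: [637.9, 107.3, 176.6]
ee_rot: [-179.5, -0.4, 89.2]
force: [0.2, 0.0, 0.3]
gripper_width: 91.4
```

```bash
python3 -m jog '[[[1.4,0.3,2],0,1],[[0,0,2],0,1],[[0,0,2],0,1],[[0,0,0],0,1]]'
```

```text
time_s: 3.65
ee_pos: [639.8, 122.4, 113.6]
ee_rot: [-179.5, -0.4, 89.1]
force: [-0.1, 0.3, 0.3]
gripper_width: 91.0
```

Within 2 mm of the blue vase. I'll descend to the belly at z≈56 and close.

```bash
python3 -m jog '[[[-0.15,0.1,2],0,1],[[0,0,2],0,1],[[0,0,1.7],0,1],[[0,0,0],0,1]]'
```

```text
time_s: 4.15
ee_pos: [642.0, 122.8, 57.1]
ee_rot: [-179.8, -0.5, 89.1]
force: [-0.9, 0.1, -0.3]
gripper_width: 91.1
```

```bash
python3 -m jog '[[[0,0,0],0,0],[[0,0,0],0,0],[[0,0,0],0,0],[[0,0,0],0,0],[[0,0,0],0,0],[[0,0,0],0,0]]' 25
```

```text
time_s: 4.9
ee_pos: [643.0, 123.2, 60.1]
ee_rot: [-180.0, -0.5, 89.1]
force: [-1.1, 0.8, 0.1]
gripper_width: 41.3
```

Gripped (width 41.3 mm). Lifting.

```bash
python3 -m jog '[[[0,0,-3],0,0],[[0,0,-3],0,0],[[0,0,-3],0,0],[[0,0,-3],0,0],[[0,-3,0],0,0],[[0,-3,0],0,0],[[0,-3,0],0,0],[[0,-3,0],0,0],[[0,0,0],0,0]]'
python3 - <<'E'
from h import *
f=grab("wrist");save(f,"w1.png",s=1.2);p=telemetry.state()["ee_pos"];print(p,[proj(f,p+[0,d,41])*1.2 for d in(0,-5,5)])
E
```

```text
time_s: 6.02
ee_pos: [518.0, 123.1, 178.2]
ee_rot: [-179.5, -0.4, 89.0]
force: [0.4, 0.1, -2.5]
gripper_width: 41.7
[519.52941723 123.25130952 178.35191429] [array([314.83936483, 357.74381654]), array([315.03936193, 369.80826517]), array([314.63434053, 345.36900228])]
```

View pics/w1.png

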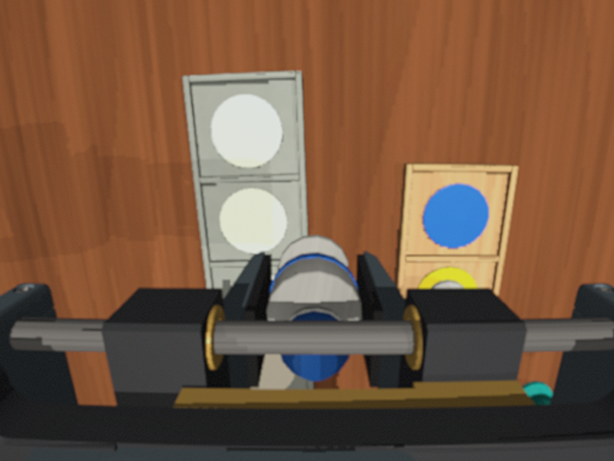

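Blue is held upright, and the blue pad is clear at (455,216). I carry it to the rightmost disc.

```bash
python3 -m jog '[[[-3.2,-1,0],-0.5,0],[[-3.2,-1,0],-0.5,0],[[-3.2,-1,0],0,0],[[-3.2,-1,0],0,0],[[-3.2,-1,0],0,0],[[0,0,1],0,0],[[0,0,1],0,0],[[0,0,0],0,0]]'
```

```text
time_s: 7.08
ee_pos: [476.9, -41.3, 155.0]
ee_rot: [179.9, -0.4, 90.1]
force: [-0.4, 0.3, -3.5]
gripper_width: 41.6
```

```bash
python3 -m jog '[[[0.2,-1.1,2],0,0],[[0,0,2],0,0],[[0,0,2],0,0],[[0,0,1.5],0,0],[[0,0,0],0,0],[[0,0,0],0,0]]'
```

```text
time_s: 7.82
ee_pos: [470.3, -34.6, 78.8]
ee_rot: [179.6, -0.4, 90.5]
force: [0.3, -0.3, -3.4]
gripper_width: 41.4
```

```bash
python3 -m jog '[[[-0.35,-0.5,0.8],0,0],[[0,0,0.5],0,0],[[0,0,0],0,0]]'
```

```text
time_s: 8.2
ee_pos: [466.0, -38.2, 66.1]
ee_rot: [179.4, -0.4, 90.5]
force: [-0.0, 0.2, -2.1]
gripper_width: 40.9
```

```bash
python3 -m jog '[[[0,0,0.4],0,0],[[0,0,0.2],0,0],[[0,0,0],0,0]]'
```

```text
time_s: 8.57
ee_pos: [466.3, -38.3, 59.9]
ee_rot: [179.4, -0.4, 90.5]
force: [-0.4, 0.5, -1.7]
gripper_width: 40.9
```

```bash
python3 -m jog '[[[0,0,0.15],0,0],[[0,0,0],0,0]]'; python3 -m jog '[[[0,0,0],0,0.55],[[0,0,0],0,0.7],[[0,0,0],0,0.9]]'
```

```text
time_s: 8.82
ee_pos: [466.6, -38.3, 58.9]
ee_rot: [179.4, -0.4, 90.5]
force: [-0.9, -0.1, -2.1]
gripper_width: 41.2
time_s: 9.2
ee_pos: [467.5, -38.4, 59.5]
ee_rot: [179.2, -0.4, 90.5]
force: [-0.2, -0.5, 0.0]
gripper_width: 67.7
```

```bash
python3 -m jog '[[[0,0,-1],0,1],[[0,0,-3],0,1],[[0,0,-3.5],0,1],[[0,0,-3.5],0,1],[[2,3.5,0],0,1],[[2,3.5,0],0,1],[[2,3.5,0],0,1],[[2,3.5,0],0,1],[[0,2.5,0],0,1],[[0,0,0],0,1]]'
cat > look.py <<'E'
import sys
from h import *
f=grab("top");save(f,sys.argv[1],(155,155,320,270),4.5)
hs=cv2.cvtColor(f["color"],cv2.COLOR_RGB2HSV)
for n,hr in(("blue",(105,125)),("yellow",(22,35)),("red",None),("green",(50,80))):
    m=(hs[...,1]>110)&(hs[...,2]>50)
    m&=((hs[...,0]<5)|(hs[...,0]>174)) if hr is None else (hs[...,0]>=hr[0])&(hs[...,0]<=hr[1])
    k=np.zeros(m.shape,np.uint8);k[155:270,155:320]=m[155:270,155:320]
    c,l,s,ce=cv2.connectedComponentsWithStats(k)
    for i in range(1,c):
        if s[i,4]>12:
            x,y,w,h=s[i,:4];b=(x+(w-1)/2,y+(h-1)/2)
            print(n,s[i,4],(w,h),"lid z95",ray(f,b,95).round(1)[:2],"pad z11",ray(f,b,11).round(1)[:2])
E
python3 look.py t1.png
```

```text
time_s: 10.45
ee_pos: [635.6, 44.7, 184.0]
ee_rot: [178.7, -0.4, 90.5]
force: [-0.8, 0.5, 0.1]
gripper_width: 91.2
blue 94 (np.int32(14), np.int32(9)) lid z95 [637.2 114.3] pad z11 [657.7 124.8]
blue 71 (np.int32(10), np.int32(9)) lid z95 [468.  -39.8] pad z11 [473.8 -42.6]
red 48 (np.int32(6), np.int32(9)) lid z95 [637.5 -40.2] pad z11 [658. -43.]
red 63 (np.int32(11), np.int32(16)) lid z95 [617.2 -47. ] pad z11 [635.9 -50.5]
green 61 (np.int32(9), np.int32(8)) lid z95 [ 640.4 -116.1] pad z11 [ 661.2 -125.5]
green 118 (np.int32(20), np.int32(18)) lid z95 [ 618.4 -106.7] pad z11 [ 637.2 -115.4]
```

View pics/t1.png

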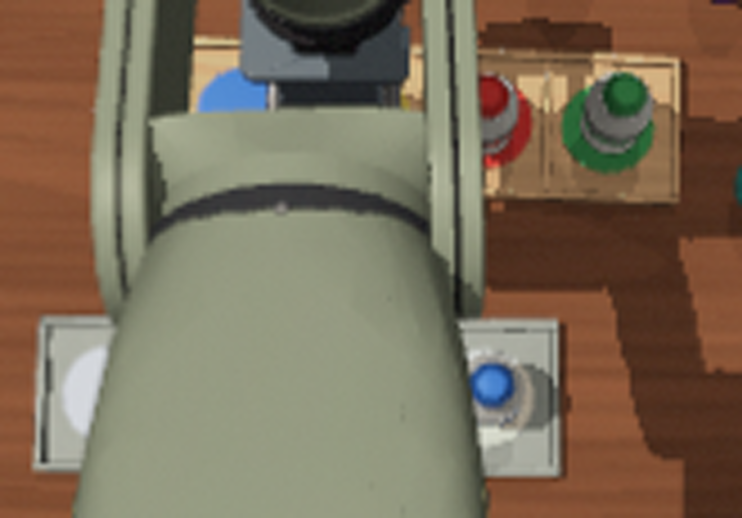

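Blue stands upright on the rightmost disc. Its lid measures (468,-40) against the disc at (465.6,-39). Yellow is next.

```bash
python3 -m jog '[[[-0.6,0.4,2.5],0.3,1],[[0,0,2.5],0,1],[[0,0,2],0,1],[[0,0,0],0,1]]'
```

```text
time_s: 11.0
ee_pos: [635.5, 38.0, 114.8]
ee_rot: [178.9, -0.4, 90.1]
force: [0.1, 0.2, 0.6]
gripper_width: 91.3
```

```bash
python3 -m jog '[[[0,0.4,2],0,1],[[0,0,2],0,1],[[0,0,1.6],0,1],[[0,0,0],0,0],[[0,0,0],0,0],[[0,0,0],0,0],[[0,0,0],0,0],[[0,0,0],0,0]]'
```

```text
time_s: 12.0
ee_pos: [642.0, 38.2, 60.4]
ee_rot: [178.6, -0.4, 90.1]
force: [-3.2, 0.3, 1.7]
gripper_width: 43.9
```

```bash
python3 -m jog '[[[0,0,0],0,0],[[0,0,0],0,0]]'
```

```text
time_s: 12.25
ee_pos: [641.8, 38.2, 60.4]
ee_rot: [178.6, -0.4, 90.1]
force: [-0.5, 1.0, 0.2]
gripper_width: 41.2
```

```bash
python3 -m jog '[[[0,0,-2.5],0,0],[[0,0,-3],0,0],[[0,0,-3],0,0],[[0,-1,-2.5],0,0],[[0,-3.5,0],0,0],[[0,-3.5,0],0,0],[[0,-3.5,0],0,0],[[0,-3.5,0],0,0],[[0,-2,0],0,0],[[0,0,0],0,0]]'
```

```text
time_s: 13.5
ee_pos: [462.8, 36.9, 165.0]
ee_rot: [178.9, -0.4, 90.0]
force: [0.6, 0.7, -2.7]
gripper_width: 41.6
```

```bash
python3 -m jog '[[[0.2,0,2.3],0,0],[[0,0,2.3],0,0],[[0,0,2.3],0,0],[[0,0,1.8],0,0],[[0,0,0],0,0]]'
```

```text
time_s: 14.12
ee_pos: [472.9, 39.7, 76.3]
ee_rot: [178.3, -0.4, 90.0]
force: [0.6, -1.0, -2.9]
gripper_width: 41.6
```

```bash
python3 -m jog '[[[-0.1,-0.9,0.6],0,0],[[0,-0.1,0.5],0,0],[[0,0,0],0,0]]'
```

```text
time_s: 14.5
ee_pos: [464.7, 38.8, 65.7]
ee_rot: [178.1, -0.4, 90.0]
force: [-0.1, -0.0, -3.0]
gripper_width: 41.5
```

```bash
python3 -m jog '[[[0,0,0.45],0,0],[[0,0,0.25],0,0],[[0,0,0],0,0]]'
```

```text
time_s: 14.88
ee_pos: [465.6, 38.9, 59.4]
ee_rot: [178.0, -0.4, 90.0]
force: [-1.9, 0.5, -0.1]
gripper_width: 41.5
```

Contact (the weight is off the wrist). Releasing, then on to red.

```bash
python3 -m jog '[[[0,0,0],0,0.6],[[0,0,0],0,0.8],[[0,0,0],0,1],[[0,0,0],0,1],[[0,0,-2],0,1],[[0,0,-3],0,1],[[0,0,-3],0,1],[[0,0,-3],0,1],[[0,0,0],0,1]]'
```

```text
time_s: 16.0
ee_pos: [462.5, 38.1, 172.8]
ee_rot: [177.8, -0.4, 90.0]
force: [0.4, -0.0, -1.4]
gripper_width: 91.3
```

```bash
python3 -m jog '[[[-1.5,3,0],0,1],[[-1.5,3.3,0],0,1],[[-1.5,3.3,0],0,1],[[-1.5,3.3,0],0,1],[[-1.2,3,0],0,1],[[0,0,0],0,1]]'; python3 look.py t2.png
```

```text
time_s: 16.75
ee_pos: [622.0, -35.6, 169.4]
ee_rot: [178.5, -0.5, 90.1]
force: [-0.6, -0.5, -0.5]
gripper_width: 91.0
blue 297 (np.int32(20), np.int32(20)) lid z95 [625.  108.4] pad z11 [644.4 118.4]
yellow 15 (np.int32(3), np.int32(10)) lid z95 [625.9  61.9] pad z11 [645.4  67.8]
yellow 52 (np.int32(5), np.int32(13)) lid z95 [625.4  16.7] pad z11 [644.9  18.8]
green 24 (np.int32(4), np.int32(8)) lid z95 [ 640.3 -109.4] pad z11 [ 661.  -118.3]
green 47 (np.int32(12), np.int32(9)) lid z95 [608.7 -96.1] pad z11 [ 626.7 -103.8]
```

View pics/t2.png

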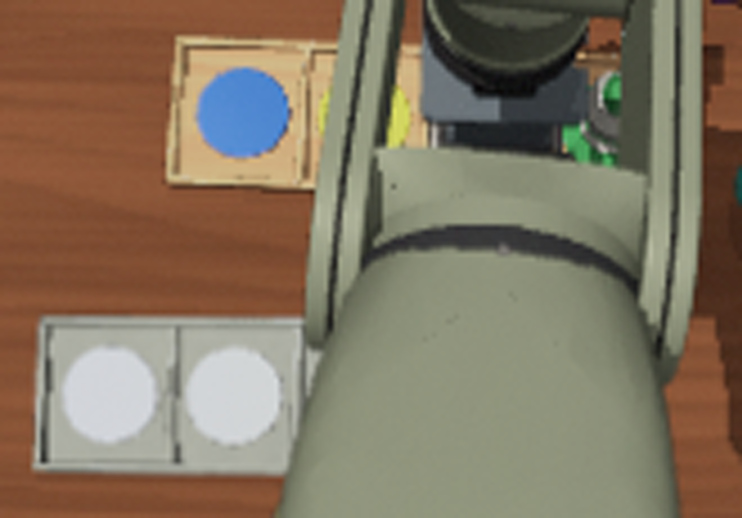

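The arm hides the placed vases here, so I'll check yellow later. Now red.

```bash
python3 -m jog '[[[-0.1,1.4,1.5],0,1],[[0,0,2.5],0,1],[[0,0,1.5],0,1],[[0,0,0],0,1]]'
```

```text
time_s: 17.3
ee_pos: [634.4, -34.2, 109.4]
ee_rot: [178.9, -0.5, 90.2]
force: [-1.0, -0.8, 0.2]
gripper_width: 91.5
```

```bash
python3 -m jog '[[[-0.25,0.1,2],0,1],[[0,0,2],0,1],[[0,0,1.2],0,1],[[0,0,0],0,0],[[0,0,0],0,0],[[0,0,0],0,0],[[0,0,0],0,0],[[0,0,0],0,0],[[0,0,0],0,0],[[0,0,0],0,0]]'
```

```text
time_s: 18.55
ee_pos: [639.0, -35.9, 61.3]
ee_rot: [178.4, -0.5, 90.2]
force: [0.2, -0.4, 0.3]
gripper_width: 41.8
```

```bash
python3 -m jog '[[[0,0,-2.5],0,0],[[0,0,-3],0,0],[[0,0,-3],0,0],[[0,-1,-2.5],0,0],[[2.8,-3.2,0],0,0],[[3,-3.2,0],0,0],[[3,-3.2,0],0,0],[[3,-3.2,0],0,0],[[3,-2.5,0],0,0],[[0,0,0],0,0]]'
```

```text
time_s: 19.8
ee_pos: [466.8, 114.1, 166.4]
ee_rot: [178.7, -0.5, 90.1]
force: [0.3, -0.2, -2.5]
gripper_width: 41.6
```

```bash
python3 -m jog '[[[0,-0.5,2.3],0,0],[[0,-0.2,2.3],0,0],[[0,-0.2,2.3],0,0],[[0,-0.1,1.8],0,0],[[0,0,0],0,0]]'
```

```text
time_s: 20.42
ee_pos: [462.7, 113.3, 76.9]
ee_rot: [178.4, -0.5, 90.1]
force: [-0.2, -0.5, -2.5]
gripper_width: 40.9
```

```bash
python3 -m jog '[[[0.4,0,0.7],0,0],[[0,0,0.4],0,0],[[0,0,0],0,0]]'
```

```text
time_s: 20.8
ee_pos: [465.2, 117.6, 66.7]
ee_rot: [178.2, -0.5, 90.1]
force: [0.1, -0.4, -2.5]
gripper_width: 41.6
```

```bash
python3 -m jog '[[[0,-0.25,0.4],0,0],[[0,0,0.25],0,0],[[0,0,0],0,0]]'
```

```text
time_s: 21.18
ee_pos: [463.1, 117.8, 60.4]
ee_rot: [178.1, -0.6, 90.1]
force: [-1.0, -0.3, -2.9]
gripper_width: 41.0
```

```bash
python3 -m jog '[[[0,0,0.1],0,0],[[0,0,0],0,0]]'; python3 -m jog '[[[0,0,0],0,0.6],[[0,0,0],0,0.8],[[0,0,0],0,1],[[0,0,0],0,1],[[0,0,-2],0,1],[[0,0,-3],0,1],[[0,0,-3],0,1],[[0,0,-3],0,1],[[0,0,0],0,1]]'
```

```text
time_s: 21.42
ee_pos: [463.4, 117.9, 60.5]
ee_rot: [178.0, -0.6, 90.1]
force: [-0.8, -0.1, -3.5]
gripper_width: 41.5
time_s: 22.55
ee_pos: [460.2, 116.8, 173.5]
ee_rot: [178.0, -0.6, 90.1]
force: [0.4, -0.5, -1.1]
gripper_width: 91.1
```

```bash
python3 -m jog '[[[-3.5,2.5,0],0,1],[[-3.9,2.9,0],0,1],[[-3.9,2.9,0],0,1],[[-3.9,2.9,0],0,1],[[-3.9,2.9,0],0,1],[[-3.9,2.9,0],0,1],[[0,0,0],0,1],[[0,0,0],0,1]]'; python3 look.py t3.png
```

```text
time_s: 23.55
ee_pos: [630.6, -118.7, 164.7]
ee_rot: [178.9, -0.8, 90.2]
force: [-0.5, 0.1, 0.2]
gripper_width: 91.2
blue 298 (np.int32(20), np.int32(20)) lid z95 [625.  108.4] pad z11 [644.4 118.4]
blue 67 (np.int32(9), np.int32(9)) lid z95 [468. -41.] pad z11 [473.9 -44. ]
yellow 332 (np.int32(21), np.int32(20)) lid z95 [623.6  37.9] pad z11 [643.   41.8]
yellow 73 (np.int32(10), np.int32(10)) lid z95 [467.7  37.5] pad z11 [473.6  41.4]
red 307 (np.int32(20), np.int32(20)) lid z95 [622.4 -35. ] pad z11 [641.6 -37.5]
red 72 (np.int32(10), np.int32(9)) lid z95 [464.7 117.5] pad z11 [470.3 128.3]
```

View pics/t3.png

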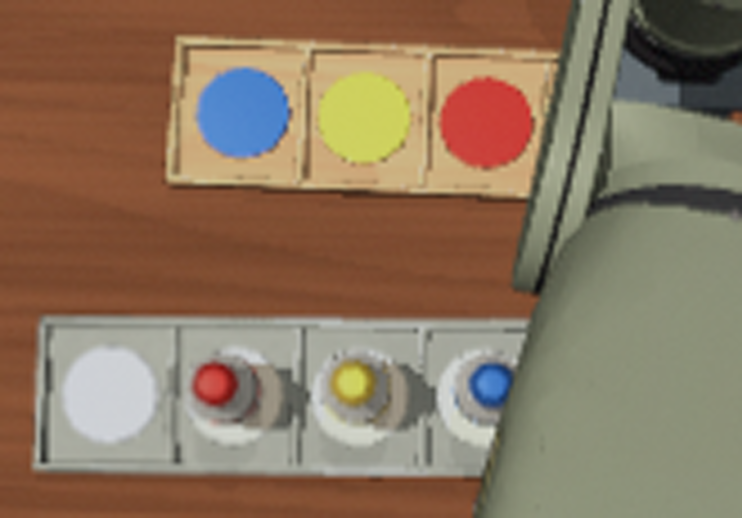

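Red, yellow and blue all stand upright within about 3 mm of their discs. Now green.

```bash
python3 -m jog '[[[0.1,0.6,1.5],0,1],[[0,0,2],0,1],[[0,0,1.5],0,1],[[0,0,0],0,1]]'
```

```text
time_s: 24.1
ee_pos: [636.2, -112.8, 111.3]
ee_rot: [179.0, -0.8, 90.4]
force: [0.3, 0.4, -0.1]
gripper_width: 90.9
```

```bash
python3 -m jog '[[[-0.45,0.1,2],0,1],[[0,0,2],0,1],[[0,0,1.4],0,1],[[0,0,0],0,0],[[0,0,0],0,0],[[0,0,0],0,0],[[0,0,0],0,0],[[0,0,0],0,0],[[0,0,0],0,0],[[0,0,0],0,0]]'
```

```text
time_s: 25.35
ee_pos: [640.7, -116.0, 60.5]
ee_rot: [178.6, -0.7, 90.5]
force: [-0.0, -0.4, -0.6]
gripper_width: 41.4
```

```bash
python3 -m jog '[[[0,0,-2.5],0,0],[[0,0,-3],0,0],[[0,0,-3],0,0],[[0,0,-3],0,0],[[0,0,-2],0,0],[[0,0,0],0,0]]'; python3 -m jog '[[[3,-1,-0.2],0,0],[[4,-2.3,0],0,0],[[4,-2.3,0],0,0],[[4,-2.3,0],0,0],[[4,-2.3,0],0,0],[[0,0,0],0,0]]'
```

```text
time_s: 26.1
ee_pos: [635.8, -117.2, 193.6]
ee_rot: [179.1, -0.9, 90.5]
force: [-1.1, -0.5, -3.5]
gripper_width: 41.4
time_s: 26.85
ee_pos: [525.0, 76.7, 186.3]
ee_rot: [179.9, -0.9, 90.4]
force: [-0.7, -0.3, -3.3]
gripper_width: 41.8
```

```bash
python3 -m jog '[[[3.2,-1.4,0],0,0],[[3.2,-1.4,0],0,0],[[3.2,-1.4,0],0,0],[[2,-1.4,0],0,0],[[0,0,0.5],0,0],[[0,0,0],0,0]]'
```

```text
time_s: 27.6
ee_pos: [467.6, 191.9, 176.0]
ee_rot: [-179.7, -0.6, 90.2]
force: [-1.0, -1.1, -4.4]
gripper_width: 41.7
```

```bash
python3 -m jog '[[[0.1,-0.3,2.3],0,0],[[0.1,-0.2,2.3],0,0],[[0,-0.2,2.3],0,0],[[0,-0.1,2],0,0],[[0,0,0.6],0,0],[[0,0,0],0,0]]'
```

```text
time_s: 28.35
ee_pos: [464.4, 189.7, 77.6]
ee_rot: [-179.9, -0.5, 89.8]
force: [0.1, 0.8, -2.9]
gripper_width: 41.7
```

```bash
python3 -m jog '[[[0.6,-0.2,0.7],0,0],[[0,0,0.45],0,0],[[0,0,0],0,0]]'
```

```text
time_s: 28.72
ee_pos: [463.8, 196.4, 66.9]
ee_rot: [179.9, -0.6, 89.8]
force: [-0.6, -0.1, -3.6]
gripper_width: 41.6
```

```bash
python3 -m jog '[[[-0.05,-0.15,0.4],0,0],[[0,0,0.25],0,0],[[0,0,0],0,0]]'
```

```text
time_s: 29.1
ee_pos: [462.3, 196.2, 60.4]
ee_rot: [179.9, -0.6, 89.8]
force: [-0.2, -0.9, -3.5]
gripper_width: 41.4
```

```bash
python3 -m jog '[[[0,0,0.15],0,0],[[0,0,0],0,0]]'; python3 -m jog '[[[0,0,0],0,0.6],[[0,0,0],0,0.8],[[0,0,0],0,1],[[0,0,0],0,1],[[0,0,-2],0,1],[[0,0,-3],0,1],[[0,0,-3],0,1],[[0,0,-3],0,1],[[0,0,-2],0,1],[[0,0,0],0,1]]'
```

```text
time_s: 29.35
ee_pos: [462.7, 196.3, 60.0]
ee_rot: [179.8, -0.7, 89.8]
force: [-0.2, 0.4, -2.9]
gripper_width: 41.5
time_s: 30.6
ee_pos: [463.0, 195.0, 194.3]
ee_rot: [179.7, -0.7, 89.8]
force: [0.2, -0.2, -0.0]
gripper_width: 91.6
```

Now I move off over the wooden rack's right side so the top view is clear, then check.

```bash
python3 -m jog '[[[-4,2,-0.3],0,1],[[-5,2,0],0,1],[[-5,2,0],0,1],[[-5,1,0],0,1],[[-5,0,0],0,1],[[-5,0,0],0,1],[[-5,0,0],0,1],[[-5,0,0],0,1],[[-4,0,0],0,1],[[0,0,0],0,1]]'; python3 look.py t4.png
python3 - <<'E'
from h import *
save(grab("top"),"t5.png",s=1.5);save(grab("scene"),"s5.png",s=1.5)
E
```

```text
time_s: 31.85
ee_pos: [530.1, -247.4, 177.9]
ee_rot: [-179.3, -1.0, 89.9]
force: [0.5, 0.4, -0.1]
gripper_width: 91.2
blue 298 (np.int32(20), np.int32(20)) lid z95 [625.  108.4] pad z11 [644.4 118.4]
blue 69 (np.int32(9), np.int32(9)) lid z95 [468. -41.] pad z11 [473.9 -44. ]
yellow 333 (np.int32(21), np.int32(20)) lid z95 [623.6  37.9] pad z11 [643.   41.8]
yellow 75 (np.int32(10), np.int32(10)) lid z95 [467.7  37.5] pad z11 [473.6  41.4]
red 307 (np.int32(20), np.int32(20)) lid z95 [622.4 -35. ] pad z11 [641.6 -37.5]
red 73 (np.int32(10), np.int32(9)) lid z95 [464.7 117.5] pad z11 [470.3 128.3]
green 301 (np.int32(20), np.int32(19)) lid z95 [ 619.7 -106.7] pad z11 [ 638.7 -115.4]
green 66 (np.int32(9), np.int32(9)) lid z95 [462.8 194.2] pad z11 [468.2 211.6]
```

View pics/t5.png

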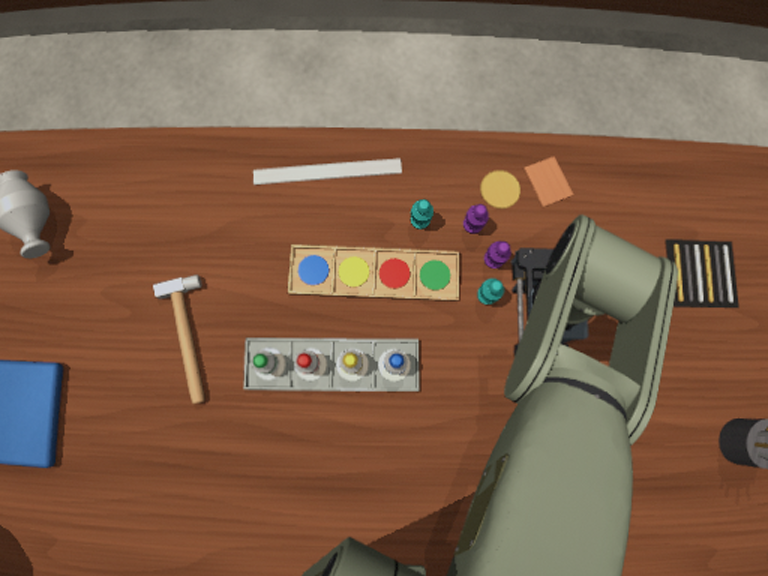

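View pics/s5.png

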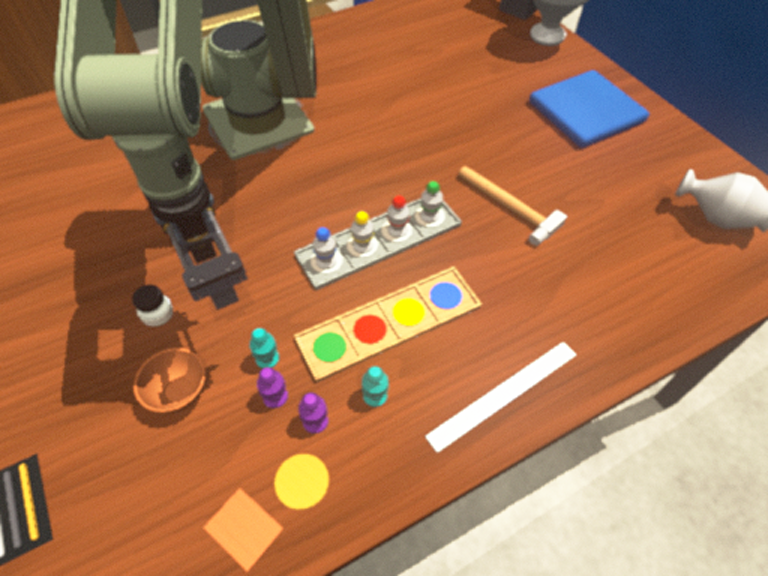

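All four vases stand upright, mirrored (green, red, yellow, blue from the left). The hammer, jar, bowl and look-alikes are where they were, and the gripper is clear at z≈178 mm.

```bash
python3 -c "
from workcell import job_done
print(job_done())"
```

```text
the job is handed in; nothing more can be done
None
```

All four vases are on the grey rack in mirrored order and the job is handed in at about 32 s of the 102 s allowed. From the left the row now reads green, red, yellow, blue; on the wooden rack it was blue, yellow, red, green.

- **Placement:** In the last top view, each vase's lid was within about 3 mm of the centre of its white disc. Blue and yellow sat about 2.5–3 mm too far in x. The camera calibration is only good to about 2 mm.
- **Upright and released:** The last top and scene views show all four vases upright. The gripper was open and clear, hanging at about 178 mm.
- **Bystanders:** The hammer, jar, bowl and look-alikes were in the same places in the scene view as at the start. In the last top view the arm hid the jar and bowl, so for those two only the scene view confirms it.
- **Disagreements:** The wrist camera put some lids up to about 8 mm off the top camera in y, so I relied on the top and scene views. The tool tilted by up to about 2° during the moves, and for blue, red and green the force reading still showed the vase's weight just before I let go. They may have dropped by up to about a millimetre, and all stayed standing.

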